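# Seat a T-handle hex key in a hidden socket and lock the hold-down

### The job

Take the red T-handle hex key out of its wooden stand and lower it into the bore of the blue hold-down block. Pressing only lightly (never so hard that the fastener's spring bottoms), turn it until it drops fully home in the hidden hex socket at the bottom, then turn it clockwise (seen from above) until the fastener comes to its stop, without pressing hard or forcing it. Leave the key standing upright, fully seated in the socket, and do not disturb the other things on the bench.

Things in the scene. Friction and masses are not known exactly. Their poses are not given: they have to be found in the camera images.
- hex_key: T-handle hex key, 0.25 kg, upright in its stand. Origin at the centre of the shank's lower end, z up the shank. Steel hex shank 22 mm across flats (25.4 mm over corners), 85 mm long; on it a red bar 90 mm long (x), 28 mm wide (y), 22 mm high, 85 to 107 mm above the origin. Two flats face +y and -y; the hexagon repeats every 60 degrees of yaw
- key_tip (a point): centre of the lower end of the key's hex shank (the key's origin)
- key_bar (a point): centre of the key's red bar handle, 96 mm above the tip
- stand: wooden stand, fixed to the bench, 86x86 mm, 45 mm high, origin at the centre of its underside; a round hole 27.5 mm wide and 35 mm deep in its middle holds the key (hole floor 10 mm above the bench)
- block: blue hold-down block fixed to the bench, 70x70 mm, 50 mm high, with a low flange on its +x and -x sides (116 mm over all, up to 18 mm high with the bolts). Origin at the centre of its underside. The contact force on the key in the block must stay below 60 N in all; turning the fastener takes about 25 N on the socket's flats
- bore_mouth (a point): centre of the mouth of the vertical round bore in the block's top, 50 mm above the bench. The bore, 27.5 mm wide under a cone 39.5 mm wide and 8 mm deep at the mouth, leads 28 mm down to the flat top of the fastener (22 mm above the bench), in whose middle is the hex socket, 23 mm across flats, 12 mm deep. How its hexagon is turned is not known, neither from the block's yaw nor from lock
- socket_floor (a point): centre of the hex socket's floor, on the bore's axis, 10 mm above the bench with the fastener up; the key is home when its tip rests here. Fastener and point are borne on a spring: it gives 1 mm per 2 N after the first 3.5 N, and springs back when the key drops in. At 15 N it bottoms after 6 mm: too hard, do not press it that far. The point does not turn with it
- lock (a joint): turn of the fastener, rad: grows clockwise seen from above, from 0 (unlocked stop) to 1.3 (locked stop); starts between 0 and 0.3 and stays where it is left. It resists turning with about 0.2 N m; a key pressed lightly (under about 12 N) slides round on top of it, for the steel is oiled
- tape_measure: yellow tape measure, 41x93x64 mm, bystander, origin at the centre of its underside
- carpenter_pencil: flat red carpenter pencil, 14x173x8 mm, lying on the bench, bystander, origin at its underside
- chuck_key: small grey steel drill chuck key, 52x63x18 mm, bystander, origin at its underside
- screwdriver_stub: stubby screwdriver with a yellow handle, 33x109x33 mm, bystander, origin at its underside

How it is judged:
By the outcome, as a careful person would: the job done as asked, in the order asked, and still so for the second after the job is handed in, with the robot touching nothing.
It also fails if it takes over 61 s, if anything falls off the work surface, if the arm or the gripper's body presses on something with over 40 N, if the wrist force passes 120 N, or if a joint passes its speed limit or range.

### The arm

A 6-joint arm with a two-finger parallel gripper is mounted at the origin on a cart in front of the work surface, level with it; the furniture and walls round the work are solid. World frame = base frame: x ahead of the robot, y to its left, z up, the work surface at z = 0. Lengths are in m, angles in rad, forces in N, time in s.
With the tool pointing down it reaches from about 0.425 to 1.125 m from the base axis. Payload 14.9 kg.
Tool frame: the origin (TCP) lies midway between the tips of the shut fingers; the grasp point (between the pads) lies 19 mm behind it (grip_point_offset is the z of the grasp point in the tool frame, in m); z points along the fingers, y is the line along which they close (so a half turn about z gives the same grasp; the last joint's range is limited). The gripper opens to 91 mm and grips with 3 to 60 N. Pads are 32 mm wide; open, the fingers measure 118 mm over their backs; the gripper's body (76 mm by 178 mm) begins 60 mm behind the grasp point.
Start: joints at [-1.287, 0.379, 1.734, -0, 1.028, -0.033], TCP at [0.218, -0.665, 0.214] pointing down, gripper open.
Joint ranges: [-2.77, 2.77], [-0.74, 2.19], [0, 2.66], [-1.06, 4.2], [0.31, 2.87], [-3.08, 3.08]. Speed limits (rad/s): [1.89, 1.89, 2.39, 3.14, 3.14, 3.14].

### API

Orientations are given as a 3x3 rotation matrix whose columns are the frame's x, y, z axes.
In Python, from plant import observe, get_image, camera_model, close_job, grip_point_offset gives the robot as it stands.
- The arm moves only by the tool step_arm, never from a script. Its arguments are lists of equal length, an entry for each row: "xyz": the shift along the tool's x, y, z in units of 25 cm (1.0 is 25 cm), a list of three; "angular": the turn, a rotation vector about the tool's x, y, z in units of 45 degrees (1.0 is 45 degrees), a list of three; "fingers": the opening, from 0 (shut) to 1 (fully open). In form: {"xyz": [[dx, dy, dz], ...], "angular": [[ax, ay, az], ...], "fingers": [fingers, ...]}. A call has 1 to 5 rows; each row shifts and turns the commanded pose from where the row before left it, along the tool's axes as they then stand; what a row does not reach is not made up. A row lasts 1/12 s, in which the tool goes at most 41.7 mm and 7.16 degrees, less where a joint would pass 70% of its speed; a pose out of reach is approached as far as the arm can. A call with a number of a shift or a turn outside -1 to 1 is refused whole. A call with a gripper value outside its range is refused whole. The fingers move at their own pace and stop on an object; "squeeze" is the grip in N (left out, the last holds). Time passes only in rows, so rows that do not move let the fingers close. It gives the time, the measured TCP pose, the force, the opening and the grip force at its end, in the units of the state.
- observe(): the state, without advancing time (a new reading comes with each control period).
- get_image(name): name is "scene" or "top" or "wrist"; returns the picture (420x560x3 uint8, blue, green, red); there is no depth.
- camera_model(name): a dict with "K" (3x3 intrinsics, pixels), "xyz" and "rotation" of the camera in the world. Camera axes: x right, y down, z forward; pixel columns grow to the right and rows downward; lengths in m; the calibration is good to about 2 mm. A picture is of the moment at which its call begins: read the wrist's pose just before it. camera_model takes no time and is no camera call; for the wrist camera it gives the pose at the moment of the call.
- close_job(): hands the job in; it is judged then, once.
The state is a dict: "t": time; "q": joint angles; "qvel": joint speeds; "tau": joint torques, N m; "eef_pos": TCP position; "eef_rot": TCP orientation; "ft_force": force on the tool from outside, world axes, zero at the start; "moment": the same for the moment, N m; "grip_width": opening from 0.0 (shut) to 1.0 (fully open); "grip_force": force on a finger pad.
Only numpy, scipy, OpenCV 4.12 (cv2) and the standard library are available. Lean on these libraries where they do the work, as an engineer would, in place of code of your own. Each camera call takes 0.05 s, during which the arm holds its last target. There are 200 camera calls.

## Working session

There is one attempt and no reset: what is moved stays moved. The work goes in short steps, Python scripts to look and compute and a tool call to move; the robot and the scene stay as the last step left them, time stands still between calls to the robot, and variables do not carry over. Pictures are saved under pics/ and viewed, at most 10 in all, crops included, and the job is handed in when it is done.

Besides the shell and the picture viewer there is one more tool, called as name(argument=value, ...) on one line, values as JSON. step_arm: Moves the arm, as the interface text tells. Shifts and turns lie within -1 to 1; 1 stands for 25 cm of shift or 45 degrees of turn. Its arguments: {"type":"object","properties":{"xyz":{"type":"array"},"angular":{"type":"array"},"fingers":{"type":"array"},"squeeze":{"type":"number"}},"required":["xyz","angular","fingers"]}

```bash
ls; mkdir -p pics; python3 - <<'E'
from plant import *
import cv2
s=observe();print(s);print(grip_point_offset)
for n in("top","scene"):
    im=get_image(n);cv2.imwrite(f"pics/{n}0.png",im);print(n,camera_model(n))
E
```

```text
pics
{'t': 0.0, 'q': array([-1.28733859e+00,  3.79441236e-01,  1.73480370e+00, -4.09717837e-07,
        1.02847734e+00, -3.32792152e-02]), 'qvel': array([-0.00071308,  0.00140792, -0.00126754,  0.00031083,  0.00118593,
       -0.0012521 ]), 'tau': array([ 1.94053260e-03, -7.63725042e+01, -4.34368336e+01,  6.51256135e-02,
        4.24341322e-02, -7.09398910e-05]), 'eef_pos': array([ 0.21792099, -0.66478371,  0.21325405]), 'eef_rot': array([[ 9.50256748e-01,  3.11467516e-01, -3.16266341e-04],
       [ 3.11467674e-01, -9.50256130e-01,  1.08444546e-03],
       [ 3.72355045e-05, -1.12900836e-03, -9.99999362e-01]]), 'ft_force': array([-1.21827096, -0.44487741, -0.97323505]), 'moment': array([0.06235931, 0.02369916, 0.01214411]), 'grip_force': 0.0, 'grip_width': 0.9998361914798732}
-0.0188
top {'K': array([[457.34780979,   0.        , 271.60503873],
       [  0.        , 457.34780979, 204.19766547],
       [  0.        ,   0.        ,   1.        ]]), 'xyz': array([0.30708795, 0.01908263, 1.19322851]), 'rotation': array([[-0.04407283, -0.97890171,  0.19952201],
       [-0.99901564,  0.04217797, -0.01373964],
       [ 0.00503432, -0.19993115, -0.97979702]])}
scene {'K': array([[521.4539632 ,   0.        , 285.05265964],
       [  0.        , 521.4539632 , 211.31309431],
       [  0.        ,   0.        ,   1.        ]]), 'xyz': array([-0.26472624,  1.19203174,  0.89839626]), 'rotation': array([[-0.83781776, -0.26139174,  0.47930759],
       [-0.54590201,  0.41273926, -0.72913463],
       [-0.00723929, -0.87253691, -0.48849456]])}
```

View pics/top0.png

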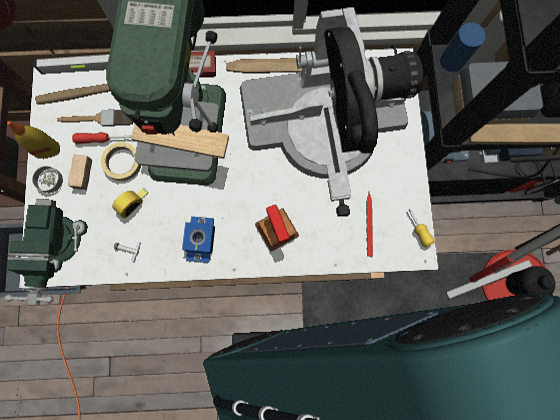

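View pics/scene0.png

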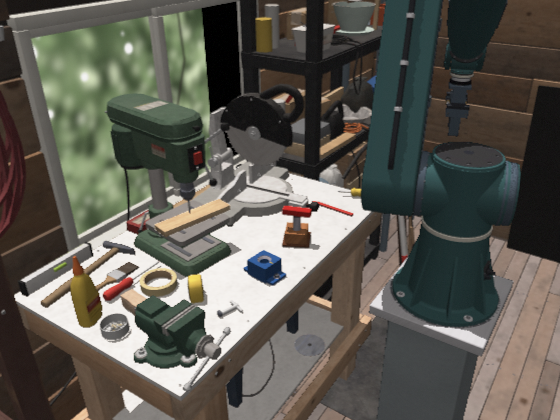

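The top view shows the blue block with its bore at about (198,238) and the red bar over the stand at about (278,226). The pencil is at (369,225), and the screwdriver is at (421,232). The scene view agrees.

```bash
cat > h.py <<'E'
from plant import *
import cv2, numpy as np
def ray(cm,uv,z):
    d=cm["rotation"]@np.linalg.inv(cm["K"])@np.array([*uv,1.]); return cm["xyz"]+d*(z-cm["xyz"][2])/d[2]
def mask(im,col):
    h=cv2.cvtColor(im,cv2.COLOR_BGR2HSV); H,S,V=cv2.split(h)
    m={"red":((H<8)|(H>172))&(S>150)&(V>90),"blue":(H>100)&(H<130)&(S>120)&(V>40)}[col]
    return m.astype(np.uint8)*255
def blobs(m,amin):
    c,_=cv2.findContours(m,cv2.RETR_CCOMP,cv2.CHAIN_APPROX_NONE); return [k for k in c if cv2.contourArea(k)>amin]
def rel(p):  # world point -> shift in tool axes, units of 25cm
    s=observe(); return s["eef_rot"].T@(np.array(p)-s["eef_pos"])/0.25
E
python3 - <<'E'
from h import *
im=cv2.imread("pics/top0.png");cm=camera_model("top")
for c,z in(("red",.117),("blue",.05)):
    for k in blobs(mask(im,c),30):
        r=cv2.minAreaRect(k)
        if r[0][1]<180: continue
        print(c,r,cv2.contourArea(k),ray(cm,r[0],z).round(4)); print([ray(cm,p,z)[:2].round(3) for p in cv2.boxPoints(r)])
s=observe();print("q ok",s["t"])
E
```

```text
red ((498.10003662109375, 290.29998779296875), (18.973663330078125, 27.195587158203125), 71.56504821777344) 348.0 [ 0.3001 -0.5117  0.117 ]
[array([ 0.312, -0.476]), array([ 0.329, -0.539]), array([ 0.288, -0.547]), array([ 0.271, -0.485])]
red ((526.6802978515625, 260.19085693359375), (35.0142822265625, 12.623418807983398), 1.6365771293640137) 118.5 [ 0.3663 -0.5889  0.117 ]
[array([ 0.355, -0.545]), array([ 0.384, -0.551]), array([ 0.378, -0.633]), array([ 0.349, -0.627])]
red ((500.4126892089844, 257.0806884765625), (12.400418281555176, 31.857654571533203), 78.2317123413086) 132.0 [ 0.3762 -0.5281  0.117 ]
[array([ 0.385, -0.489]), array([ 0.397, -0.565]), array([ 0.368, -0.567]), array([ 0.356, -0.491])]
red ((277.3793029785156, 222.94830322265625), (36.58198165893555, 11.513110160827637), 68.19859313964844) 371.5 [ 0.4801 -0.0077  0.117 ]
[array([0.517, 0.02 ]), array([ 0.527, -0.006]), array([ 0.443, -0.035]), array([ 0.434, -0.009])]
red ((368.9999694824219, 224.5), (3.999999523162842, 60.99999237060547), -0.0) 210.5 [ 0.4669 -0.2257  0.117 ]
[array([ 0.395, -0.215]), array([ 0.541, -0.227]), array([ 0.541, -0.237]), array([ 0.394, -0.224])]
blue ((198.03848266601562, 238.6923370361328), (29.520267486572266, 44.528465270996094), 7.125016689300537) 980.0 [0.4595 0.1915 0.05  ]
[array([0.411, 0.235]), array([0.522, 0.221]), array([0.509, 0.147]), array([0.398, 0.163])]
blue ((196.25003051757812, 237.75), (16.970561981201172, 20.50609588623047), 45.0) 252.0 [0.4621 0.1959 0.05  ]
[array([0.46 , 0.229]), array([0.496, 0.192]), array([0.464, 0.163]), array([0.429, 0.199])]
q ok 0.1
```

step_arm(xyz=[[0.1,-0.12,-0.01],[0.1,-0.12,-0.01],[0.1,-0.12,-0.01],[0.1,-0.12,-0.01],[0.1,-0.12,-0.01]], angular=[[0,0,0],[0,0,0],[0,0,0],[0,0,0],[0,0,0]], fingers=[1,1,1,1,1])

```text
t: 0.52
eef_pos: [0.2903, -0.4818, 0.2262]
eef_rot: [[0.95, 0.311, -0.0], [0.311, -0.95, 0.001], [-0.0, -0.001, -1.0]]
ft_force: [1.9, -0.4, 0.7]
grip_width: 0.998
grip_force: 0.0
```

step_arm(xyz=[[0.1,-0.12,-0.01],[0.1,-0.12,-0.01],[0.1,-0.12,-0.01],[0.1,-0.12,-0.01],[0.1,-0.12,-0.01]], angular=[[0,0,0],[0,0,0],[0,0,0],[0,0,0],[0,0,0]], fingers=[1,1,1,1,1])

```text
t: 0.93
eef_pos: [0.3622, -0.3003, 0.2389]
eef_rot: [[0.95, 0.311, -0.0], [0.311, -0.95, 0.0], [-0.0, -0.0, -1.0]]
ft_force: [-0.0, -0.1, 0.5]
grip_width: 1.0
grip_force: 0.0
```

step_arm(xyz=[[0.1,-0.12,-0.01],[0.1,-0.12,-0.01],[0.1,-0.12,-0.01],[0.1,-0.12,-0.01],[0.1,-0.12,-0.01]], angular=[[0,0,0],[0,0,0],[0,0,0],[0,0,0],[0,0,0]], fingers=[1,1,1,1,1])

```text
t: 1.35
eef_pos: [0.4343, -0.1188, 0.2516]
eef_rot: [[0.95, 0.311, 0.0], [0.311, -0.95, -0.0], [0.0, 0.0, -1.0]]
ft_force: [0.6, -0.7, 0.3]
grip_width: 0.999
grip_force: 0.0
```

step_arm(xyz=[[0.1,-0.12,0],[0.1,-0.12,0],[0.11,-0.12,0],[0,0,0]], angular=[[0,0,0],[0,0,0],[0,0,0],[0,0,0]], fingers=[1,1,1,1])

```text
t: 1.68
eef_pos: [0.4816, -0.0063, 0.2516]
eef_rot: [[0.949, 0.315, 0.001], [0.315, -0.949, 0.001], [0.001, -0.0, -1.0]]
ft_force: [-0.8, -0.3, -0.8]
grip_width: 1.003
grip_force: 0.0
```

```bash
python3 - <<'E'
from h import *
cm=camera_model("wrist");im=get_image("wrist");cv2.imwrite("pics/w1.png",im);np.save("w1.npy",cm)
print(cm);s=observe();print(s["eef_pos"])
for k in blobs(mask(im,"red"),200):
    r=cv2.minAreaRect(k);print(r,ray(cm,r[0],.117).round(4),[ray(cm,p,.117)[:2].round(4) for p in cv2.boxPoints(r)])
E
```

```text
{'K': array([[347.88890371,   0.        , 276.78507407],
       [  0.        , 347.88890371, 204.3134547 ],
       [  0.        ,   0.        ,   1.        ]]), 'xyz': array([0.54993454, 0.01715946, 0.42179159]), 'rotation': array([[ 0.31597935, -0.91651105, -0.24528462],
       [-0.94876519, -0.30488474, -0.0830055 ],
       [ 0.00129192,  0.25894553, -0.96589106]])}
[ 0.48048515 -0.00839387  0.25127385]
((466.7157897949219, 220.7591552734375), (10.660746574401855, 116.20214080810547), 29.981637954711914) [ 0.5128 -0.1797  0.117 ] [array([ 0.4595, -0.1706]), array([ 0.564 , -0.1781]), array([ 0.5623, -0.1881]), array([ 0.4572, -0.1814])]
((276.5, 192.0), (96.0, 31.0), 90.0) [ 0.4833 -0.0052  0.117 ] [array([0.5196, 0.021 ]), array([ 0.5281, -0.0044]), array([ 0.4443, -0.0334]), array([ 0.4352, -0.006 ])]
```

View pics/w1.png

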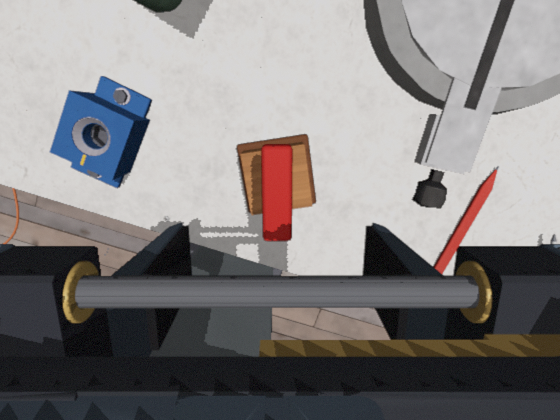

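The wrist view shows the bar upright at cols 262–292, rows 144–240, so it is already parallel to the tool axis. The bore is at about (93,135). I'll turn the tool a half turn to get cw range on the last joint, which also gives a second view.

step_arm(xyz=[[0,0,0],[0,0,0],[0,0,0],[0,0,0],[0,0,0]], angular=[[0,0,-0.159],[0,0,-0.159],[0,0,-0.159],[0,0,-0.159],[0,0,-0.159]], fingers=[1,1,1,1,1])

```text
t: 2.15
eef_pos: [0.4793, -0.012, 0.2512]
eef_rot: [[0.585, 0.811, -0.001], [0.811, -0.585, -0.0], [-0.0, -0.0, -1.0]]
ft_force: [0.3, 0.1, 0.1]
grip_width: 1.0
grip_force: 0.0
```

step_arm(xyz=[[0,0,0],[0,0,0],[0,0,0],[0,0,0],[0,0,0]], angular=[[0,0,-0.159],[0,0,-0.159],[0,0,-0.159],[0,0,-0.159],[0,0,-0.159]], fingers=[1,1,1,1,1])

```text
t: 2.57
eef_pos: [0.4793, -0.0121, 0.2512]
eef_rot: [[0.0, 1.0, -0.001], [1.0, -0.0, -0.0], [-0.0, -0.001, -1.0]]
ft_force: [-0.5, 0.3, 0.9]
grip_width: 0.998
grip_force: 0.0
```

step_arm(xyz=[[0,0,0],[0,0,0],[0,0,0],[0,0,0],[0,0,0]], angular=[[0,0,-0.159],[0,0,-0.159],[0,0,-0.159],[0,0,-0.159],[0,0,-0.159]], fingers=[1,1,1,1,1])

```text
t: 2.98
eef_pos: [0.4793, -0.0121, 0.2512]
eef_rot: [[-0.585, 0.811, -0.001], [0.811, 0.585, -0.0], [0.0, -0.001, -1.0]]
ft_force: [0.4, -0.4, -0.1]
grip_width: 0.998
grip_force: 0.0
```

step_arm(xyz=[[0,0,0],[0,0,0],[0,0,0],[0,0,0],[0,0,0]], angular=[[0,0,-0.159],[0,0,-0.159],[0,0,-0.159],[0,0,-0.159],[0,0,-0.159]], fingers=[1,1,1,1,1])

```text
t: 3.4
eef_pos: [0.4793, -0.0121, 0.2512]
eef_rot: [[-0.949, 0.317, -0.0], [0.317, 0.949, -0.0], [0.0, -0.0, -1.0]]
ft_force: [0.5, 0.3, 0.4]
grip_width: 1.003
grip_force: 0.0
```

step_arm(xyz=[[0,0,0],[0,0,0],[0,0,0],[0,0,0],[0,0,0]], angular=[[0,0,-0.159],[0,0,-0.159],[0,0,-0.159],[0,0,-0.159],[0,0,-0.159]], fingers=[1,1,1,1,1])

```text
t: 3.82
eef_pos: [0.4793, -0.0121, 0.2512]
eef_rot: [[-0.955, -0.298, -0.001], [-0.298, 0.955, -0.0], [0.001, 0.0, -1.0]]
ft_force: [0.6, -0.9, -0.0]
grip_width: 1.001
grip_force: 0.0
```

step_arm(xyz=[[0,0,0],[0,0,0]], angular=[[0,0,-0.025],[0,0,0]], fingers=[1,1])

```text
t: 3.98
eef_pos: [0.4795, -0.0118, 0.2513]
eef_rot: [[-0.951, -0.309, -0.0], [-0.309, 0.951, -0.0], [0.0, 0.0, -1.0]]
ft_force: [0.2, 0.2, -0.3]
grip_width: 1.001
grip_force: 0.0
```

```bash
python3 - <<'E'
from h import *
cm=camera_model("wrist");im=get_image("wrist");cv2.imwrite("pics/w2.png",im)
s=observe();print(s["t"],s["q"],s["eef_pos"],s["eef_rot"])
for I,c in((cv2.imread("pics/w1.png"),np.load("w1.npy",allow_pickle=True).item()),(im,cm)):
  for k in blobs(mask(I,"red"),1500):
    r=cv2.minAreaRect(k);b=cv2.boxPoints(r);B=np.array([ray(c,p,.117)[:2] for p in b]);e=B-np.roll(B,1,0);L=np.hypot(*e.T)
    print(r,B.mean(0).round(4),L.round(4),np.degrees(np.arctan2(e[:,1],e[:,0])).round(1))
  m=mask(I,"blue")
  for k in blobs(m,150):
    r=cv2.fitEllipse(k);print("blue",r,cv2.contourArea(k),ray(c,r[0],.05).round(4))
E
```

```text
4.0333 [-7.28502947e-02 -2.84721042e-02  2.14450655e+00 -5.58825672e-05
  1.02584628e+00 -1.95585444e+00] [ 0.47953231 -0.01164691  0.25132197] [[-9.51648792e-01 -3.07188039e-01 -2.90792753e-04]
 [-3.07188045e-01  9.51648835e-01 -2.66933526e-05]
 [ 2.84932464e-04  6.39253605e-05 -9.99999957e-01]]
((276.5, 192.0), (96.0, 31.0), 90.0) [ 0.4818 -0.0057] [0.0886 0.0269 0.0886 0.0289] [  17.7  -71.6 -160.9  108.4]
blue ((102.2142562866211, 130.25173950195312), (90.20513916015625, 101.14633178710938), 25.687910079956055) 6792.5 [0.474  0.1838 0.05  ]
blue ((90.25264739990234, 137.99407958984375), (39.48280715942383, 46.976295471191406), 4.271664142608643) 1334.0 [0.4621 0.1942 0.05  ]
blue ((121.53678894042969, 95.61318969726562), (18.11064338684082, 20.05288314819336), 138.29151916503906) 283.0 [0.5145 0.1718 0.05  ]
((282.0, 195.5), (93.0, 30.0), 90.0) [ 0.4791 -0.0067] [0.0862 0.0261 0.0862 0.028 ] [-162.4  108.    18.9  -71.9]
blue ((453.9602966308594, 222.71607971191406), (15.986161231994629, 21.809621810913086), 46.178958892822266) 151.5 [0.4628 0.1916 0.05  ]
blue ((446.0500793457031, 214.19561767578125), (80.92332458496094, 92.18067932128906), 52.501895904541016) 5362.5 [0.4565 0.1789 0.05  ]
blue ((456.7981262207031, 221.64971923828125), (32.69593811035156, 47.511592864990234), 41.4559326171875) 1107.0 [0.4607 0.1941 0.05  ]
```

View pics/w2.png

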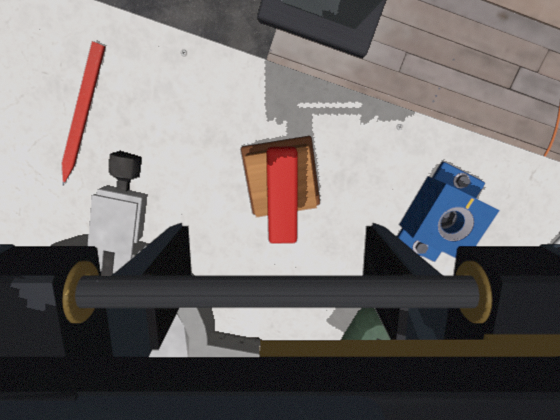

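The half-turned view shows the bar at cols 267–297, rows 148–243, and the bore ring at about (457,222). The averaged key position is about (0.480,-0.006) and the bore is about (0.461,0.194). Next I descend and grip.

step_arm(xyz=[[-0.01,0.02,0.15],[0,0,0.15],[0,0,0.15],[0,0,0.12],[0,0,0.09]], angular=[[0,0,0],[0,0,0],[0,0,0],[0,0,0],[0,0,0]], fingers=[1,1,1,1,1])

```text
t: 4.45
eef_pos: [0.4793, -0.0057, 0.0839]
eef_rot: [[-0.952, -0.308, -0.002], [-0.308, 0.952, 0.0], [0.002, 0.001, -1.0]]
ft_force: [0.1, -0.2, -0.4]
grip_width: 0.999
grip_force: 0.0
```

step_arm(xyz=[[0,0,0],[0,0,0],[0,0,0],[0,0,0],[0,0,0]], angular=[[0,0,0],[0,0,0],[0,0,0],[0,0,0],[0,0,0]], fingers=[1,0.5,0.3,0.2,0.2], squeeze=35)

```text
t: 4.87
eef_pos: [0.4816, -0.0057, 0.088]
eef_rot: [[-0.95, -0.311, 0.003], [-0.311, 0.95, -0.0], [-0.002, -0.001, -1.0]]
ft_force: [0.2, 0.2, 0.2]
grip_width: 0.743
grip_force: 0.0
```

step_arm(xyz=[[0,0,0],[0,0,0],[0,0,0],[0,0,0],[0,0,0]], angular=[[0,0,0],[0,0,0],[0,0,0],[0,0,0],[0,0,0]], fingers=[0.2,0.2,0.2,0.2,0.2])

```text
t: 5.28
eef_pos: [0.4807, -0.0056, 0.0865]
eef_rot: [[-0.95, -0.311, 0.0], [-0.311, 0.95, 0.0], [-0.0, -0.0, -1.0]]
ft_force: [0.2, -0.2, 0.4]
grip_width: 0.379
grip_force: 0.0
```

step_arm(xyz=[[0,0,0],[0,0,0],[0,0,0],[0,0,0],[0,0,0]], angular=[[0,0,0],[0,0,0],[0,0,0],[0,0,0],[0,0,0]], fingers=[0,0,0,0,0])

```text
t: 5.7
eef_pos: [0.4807, -0.0055, 0.0864]
eef_rot: [[-0.95, -0.312, -0.0], [-0.312, 0.95, 0.0], [0.0, 0.0, -1.0]]
ft_force: [0.3, 0.2, 0.5]
grip_width: 0.305
grip_force: 35.0
```

step_arm(xyz=[[0,0,0],[0,0,0],[0,0,0]], angular=[[0,0,0],[0,0,0],[0,0,0]], fingers=[0,0,0])

```text
t: 5.95
eef_pos: [0.4806, -0.0055, 0.0864]
eef_rot: [[-0.95, -0.312, -0.0], [-0.312, 0.95, 0.0], [0.0, 0.0, -1.0]]
ft_force: [-0.3, 0.1, 0.3]
grip_width: 0.307
grip_force: 35.0
```

step_arm(xyz=[[0,0,-0.06],[0,0,-0.08],[0,0,-0.09],[0,0,-0.09],[0,0,0]], angular=[[0,0,0],[0,0,0],[0,0,0],[0,0,0],[0,0,0]], fingers=[0,0,0,0,0])

```text
t: 6.37
eef_pos: [0.4825, -0.0057, 0.1698]
eef_rot: [[-0.95, -0.312, 0.005], [-0.312, 0.95, -0.0], [-0.004, -0.002, -1.0]]
ft_force: [1.4, -0.6, -2.1]
grip_width: 0.302
grip_force: 35.0
```

step_arm(xyz=[[-0.02,0.1,0],[-0.03,0.13,0],[-0.03,0.13,0],[-0.03,0.14,0],[0,0,0]], angular=[[0,0,0],[0,0,0],[0,0,0],[0,0,0],[0,0,0]], fingers=[0,0,0,0,0])

```text
t: 6.78
eef_pos: [0.4667, 0.1257, 0.1654]
eef_rot: [[-0.949, -0.314, -0.001], [-0.314, 0.949, 0.001], [0.001, 0.001, -1.0]]
ft_force: [0.8, -0.2, -3.6]
grip_width: 0.302
grip_force: 35.0
```

```bash
python3 - <<'E'
from h import *
s=observe();cm=camera_model("wrist");im=get_image("wrist");cv2.imwrite("pics/w3.png",im);np.save("w3.npy",cm)
print(s["t"],s["eef_pos"],s["ft_force"],s["grip_force"])
for k in blobs(mask(im,"red"),1500): r=cv2.minAreaRect(k);print("red",r)
for k in blobs(mask(im,"blue"),150):
    r=cv2.fitEllipse(k);print("blue",r,cv2.contourArea(k),ray(cm,r[0],.05).round(4))
E
```

```text
6.7833 [0.46670013 0.12572637 0.165365  ] [ 0.84696011 -0.19018148 -3.61251948] 34.99665319919586
red ((277.0, 323.5), (31.0, 58.0), 90.0)
red ((277.0, 228.5), (91.0, 62.0), 90.0)
blue ((348.86846923828125, 215.58950805664062), (30.08601188659668, 34.579620361328125), 138.96044921875) 166.0 [0.4593 0.1887 0.05  ]
blue ((355.7981262207031, 202.09471130371094), (90.80144500732422, 98.07047271728516), 172.65164184570312) 6495.0 [0.4463 0.1899 0.05  ]
blue ((354.79034423828125, 219.17527770996094), (43.907630920410156, 58.69240951538086), 38.29348373413086) 1830.0 [0.4607 0.1947 0.05  ]
```

View pics/w3.png

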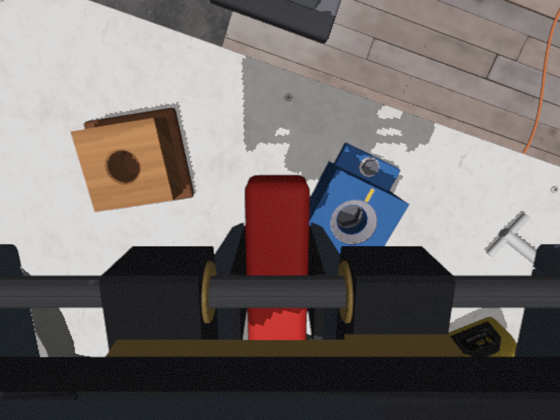

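The bar is held straight, with its end at row 176 and cols 246–308. The bore ring is at about (353,221), with a yellow mark touching it at (370,195). I'll fit the grey ring alone.

```bash
python3 - <<'E'
from h import *
s=observe();cm=np.load("w3.npy",allow_pickle=True).item();w1=np.load("w1.npy",allow_pickle=True).item()
for n,c,ctr in(("w3",cm,(353,221)),("w1",w1,(92,136)),("top0",camera_model("top"),(197,238))):
    I=cv2.imread(f"pics/{n}.png");m=((mask(I,"blue")==0)).astype(np.uint8)
    hsv=cv2.cvtColor(I,cv2.COLOR_BGR2HSV); m[(hsv[...,1]>110)&(hsv[...,0]<60)&(hsv[...,0]>15)]=0
    m=cv2.morphologyEx(m,cv2.MORPH_OPEN,np.ones((3,3)))
    cs,_=cv2.findContours(m,cv2.RETR_EXTERNAL,cv2.CHAIN_APPROX_NONE)
    for k in cs:
        if cv2.contourArea(k)>80 and cv2.contourArea(k)<4000 and cv2.pointPolygonTest(k,ctr,False)>=0:
            h=cv2.convexHull(k);P=np.array([ray(c,p,.05)[:2] for p in k[:,0]+0.0],np.float32)
            (x,y),r=cv2.minEnclosingCircle(P);e=cv2.fitEllipse((P*1e4).astype(np.float32))
            print(n,cv2.contourArea(k),"enc",round(x,4),round(y,4),round(r,4),"ell",np.round(np.array(e[0])/1e4,4),np.round(np.array(e[1])/1e4,4))
t=s["eef_pos"];R=s["eef_rot"]
for uv in((277,175.5),(247,200),(308.5,200)): print((R.T@(ray(cm,uv,t[2]+.0306)-t)).round(4))
E
```

```text
[ 0.0479  0.0024 -0.0305]
[ 0.0377 -0.01   -0.0306]
[ 0.0377  0.0154 -0.0306]
```

```bash
python3 - <<'E'
from h import *
s=observe();cm=np.load("w3.npy",allow_pickle=True).item();w1=np.load("w1.npy",allow_pickle=True).item()
for n,c,ctr in(("w3",cm,(353,221)),("w1",w1,(92,136)),("top0",camera_model("top"),(197,238))):
    I=cv2.imread(f"pics/{n}.png");m=((mask(I,"blue")==0)).astype(np.uint8)
    hsv=cv2.cvtColor(I,cv2.COLOR_BGR2HSV); m[(hsv[...,1]>110)&(hsv[...,0]<60)&(hsv[...,0]>15)]=0
    m=cv2.morphologyEx(m,cv2.MORPH_OPEN,np.ones((3,3)))
    cs,_=cv2.findContours(m,cv2.RETR_LIST,cv2.CHAIN_APPROX_NONE)
    for k in cs:
        if 80<cv2.contourArea(k)<4000 and cv2.pointPolygonTest(k,ctr,False)>=0:
            P=np.array([ray(c,p,.05)[:2] for p in k[:,0]+0.0],np.float32)
            (x,y),r=cv2.minEnclosingCircle(P);e=cv2.fitEllipse((P*1e4).astype(np.float32))
            print(n,cv2.contourArea(k),"enc",round(x,4),round(y,4),round(r,4),"ell",np.round(np.array(e[0])/1e4,4),np.round(np.array(e[1])/1e4,4))
t=np.array([.4667,.12573,.16537]);R=s["eef_rot"];print(cm["xyz"],R.T@(cm["xyz"]-t),s["eef_pos"],R)
for uv in((277,175.5),(247,200),(308.5,200)): print((R.T@(ray(cm,uv,t[2]+.0306)-t)).round(4))
cm=camera_model("wrist");im=get_image("wrist");cv2.imwrite("pics/w4.png",im)
t=s["eef_pos"]
for k in blobs(mask(im,"red"),1500): print(cv2.boundingRect(k))
E
```

```text
w3 1599.0 enc 0.4632 0.1942 0.0206 ell [0.4634 0.1944] [0.0395 0.0401]
w1 1158.0 enc 0.4638 0.1947 0.0212 ell [0.464  0.1939] [0.0397 0.0404]
top0 186.5 enc 0.4654 0.1935 0.0209 ell [0.4652 0.1935] [0.0381 0.0399]
top0 1151.5 enc 0.4595 0.1872 0.0626 ell [0.4605 0.1907] [0.0831 0.117 ]
[0.39669058 0.10319966 0.33553053] [ 0.07374392  0.00070883 -0.17007314] [0.46684193 0.12390379 0.16527457] [[-9.49113759e-01 -3.14931130e-01 -1.20642476e-03]
 [-3.14931214e-01  9.49114490e-01 -1.24448107e-04]
 [ 1.18422780e-03  2.61825403e-04 -9.99999265e-01]]
[ 0.0484  0.0006 -0.0305]
[ 0.0381 -0.0118 -0.0306]
[ 0.0381  0.0137 -0.0306]
(248, 308, 59, 32)
(246, 183, 63, 92)
```

```bash
python3 - <<'E'
from h import *
c=camera_model("scene");im=get_image("scene");s=observe();t=s["eef_pos"];print(t,s["ft_force"])
def pr(p): q=c["K"]@c["rotation"].T@(np.array(p)-c["xyz"]);return q[:2]/q[2]
for dz in(.0306,.0086,-.0764,0): print(dz,pr(t+[0,0,dz]).round(1))
u,v=pr(t).astype(int);print(u,v)
cr=cv2.resize(im[v-60:v+60,u-80:u+80],None,fx=5,fy=5,interpolation=cv2.INTER_CUBIC);cv2.imwrite("pics/s4.png",cr)
E
```

```text
[0.4672561  0.12178247 0.165493  ] [ 0.03166621  0.31915224 -4.45018125]
0.0306 [276.6 204.1]
0.0086 [276.7 210.9]
-0.0764 [277.1 236.3]
0 [276.8 213.6]
276 213
```

View pics/s4.png

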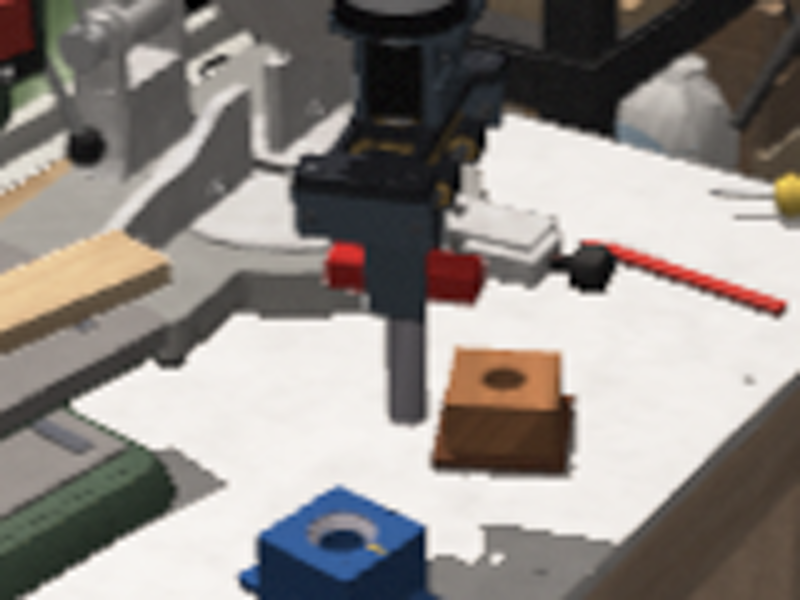

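The tip is at about crop (407,420), where expected for an unslipped grip. The bore is in front of it. Moving over the bore.

step_arm(xyz=[[-0.02,0.07,0],[-0.02,0.07,0],[-0.02,0.06,0],[-0.01,0.05,0],[-0.01,0.03,0]], angular=[[0,0,0],[0,0,0],[0,0,0],[0,0,0],[0,0,0]], fingers=[0,0,0,0,0])

```text
t: 7.35
eef_pos: [0.465, 0.1943, 0.1659]
eef_rot: [[-0.951, -0.311, -0.001], [-0.311, 0.951, -0.0], [0.001, -0.0, -1.0]]
ft_force: [0.3, -0.1, -3.3]
grip_width: 0.302
grip_force: 35.0
```

step_arm(xyz=[[0,0,0.05],[0,0,0.05],[0,0,0],[0,0,0],[0,0,0]], angular=[[0,0,0],[0,0,0],[0,0,0],[0,0,0],[0,0,0]], fingers=[0,0,0,0,0])

```text
t: 7.77
eef_pos: [0.4653, 0.194, 0.1417]
eef_rot: [[-0.951, -0.311, -0.0], [-0.311, 0.951, -0.0], [0.0, -0.0, -1.0]]
ft_force: [-0.0, 0.1, -3.0]
grip_width: 0.303
grip_force: 35.0
```

```bash
python3 - <<'E'
from h import *
c=camera_model("scene");ct=camera_model("top");im=get_image("scene");s=observe();t=s["eef_pos"]
print(s["t"],t,s["ft_force"],s["moment"],s["q"],rel([.4642,.1944,t[2]]))
E
```

```text
7.8167 [0.46548903 0.19417251 0.14198828] [-0.27749724  0.02696311 -3.58499394] [ 0.0955355  -0.10215385  0.0065543 ] [ 3.48995138e-01  1.79018307e-01  2.15987714e+00 -4.41387256e-05
  8.02074841e-01 -1.53785191e+00] [ 4.61783091e-03  2.46764843e-03 -2.90494714e-06]
```

step_arm(xyz=[[0.005,0.002,0.02],[0,0,0.02],[0,0,0.02],[0,0,0.02],[0,0,0]], angular=[[0,0,0],[0,0,0],[0,0,0],[0,0,0],[0,0,0]], fingers=[0,0,0,0,0])

```text
t: 8.23
eef_pos: [0.4631, 0.1944, 0.1203]
eef_rot: [[-0.95, -0.312, -0.001], [-0.312, 0.95, -0.001], [0.002, -0.0, -1.0]]
ft_force: [-0.0, -0.3, -3.3]
grip_width: 0.3
grip_force: 35.0
```

step_arm(xyz=[[0,0,0.01],[0,0,0.01],[0,0,0],[0,0,0]], angular=[[0,0,0],[0,0,0],[0,0,0],[0,0,0]], fingers=[0,0,0,0])

```text
t: 8.57
eef_pos: [0.4637, 0.1947, 0.1164]
eef_rot: [[-0.95, -0.312, -0.0], [-0.312, 0.95, -0.0], [0.0, 0.0, -1.0]]
ft_force: [0.3, 0.3, -2.8]
grip_width: 0.307
grip_force: 35.0
```

step_arm(xyz=[[0,0,0.01],[0,0,0.01],[0,0,0.01],[0,0,0],[0,0,0]], angular=[[0,0,0],[0,0,0],[0,0,0],[0,0,0],[0,0,0]], fingers=[0,0,0,0,0])

```text
t: 8.98
eef_pos: [0.4636, 0.1946, 0.1088]
eef_rot: [[-0.95, -0.312, -0.0], [-0.312, 0.95, -0.0], [0.0, 0.0, -1.0]]
ft_force: [0.2, -0.6, -3.8]
grip_width: 0.302
grip_force: 35.0
```

step_arm(xyz=[[0,0,0.01],[0,0,0.005],[0,0,0],[0,0,0],[0,0,0]], angular=[[0,0,0],[0,0,0],[0,0,0],[0,0,0],[0,0,0]], fingers=[0,0,0,0,0])

```text
t: 9.4
eef_pos: [0.4637, 0.1946, 0.1052]
eef_rot: [[-0.95, -0.312, -0.0], [-0.312, 0.95, -0.0], [0.0, -0.0, -1.0]]
ft_force: [-0.0, 0.2, -2.8]
grip_width: 0.299
grip_force: 35.0
```

step_arm(xyz=[[0,0,0.008],[0,0,0.008],[0,0,0.006],[0,0,0],[0,0,0]], angular=[[0,0,0],[0,0,0],[0,0,0],[0,0,0],[0,0,0]], fingers=[0,0,0,0,0])

```text
t: 9.82
eef_pos: [0.4636, 0.1946, 0.0995]
eef_rot: [[-0.95, -0.312, -0.0], [-0.312, 0.95, -0.0], [0.0, -0.0, -1.0]]
ft_force: [-0.3, 0.3, -3.0]
grip_width: 0.306
grip_force: 35.0
```

step_arm(xyz=[[0,0,0.004],[0,0,0],[0,0,0]], angular=[[0,0,0],[0,0,0],[0,0,0]], fingers=[0,0,0])

```text
t: 10.07
eef_pos: [0.4637, 0.1946, 0.0987]
eef_rot: [[-0.95, -0.312, -0.0], [-0.312, 0.95, -0.0], [0.0, -0.0, -1.0]]
ft_force: [-0.4, 0.8, -3.0]
grip_width: 0.304
grip_force: 35.0
```

step_arm(xyz=[[0,0,0.004],[0,0,0],[0,0,0]], angular=[[0,0,0],[0,0,0],[0,0,0]], fingers=[0,0,0])

```text
t: 10.32
eef_pos: [0.4638, 0.1946, 0.0978]
eef_rot: [[-0.95, -0.312, 0.0], [-0.312, 0.95, 0.0], [-0.0, -0.0, -1.0]]
ft_force: [-1.1, 1.1, 0.0]
grip_width: 0.304
grip_force: 35.0
```

step_arm(xyz=[[0,0,0.003],[0,0,0],[0,0,0]], angular=[[0,0,0],[0,0,0],[0,0,0]], fingers=[0,0,0])

```text
t: 10.57
eef_pos: [0.4638, 0.1947, 0.097]
eef_rot: [[-0.95, -0.312, 0.0], [-0.312, 0.95, 0.0], [-0.0, 0.0, -1.0]]
ft_force: [-0.3, 0.4, 1.3]
grip_width: 0.307
grip_force: 35.0
```

Contact is felt at about 4 N. I'll add a little preload and search clockwise in small increments.

step_arm(xyz=[[0,0,0.004],[0,0,0],[0,0,0],[0,0,0],[0,0,0]], angular=[[0,0,0],[0,0,0.04],[0,0,0.04],[0,0,0.04],[0,0,0]], fingers=[0,0,0,0,0])

```text
t: 10.98
eef_pos: [0.4639, 0.1946, 0.0961]
eef_rot: [[-0.976, -0.219, 0.0], [-0.219, 0.976, 0.0], [-0.0, -0.0, -1.0]]
ft_force: [0.5, -0.4, 2.2]
grip_width: 0.305
grip_force: 35.0
```

step_arm(xyz=[[0,0,0],[0,0,0],[0,0,0],[0,0,0],[0,0,0]], angular=[[0,0,0.04],[0,0,0.04],[0,0,0.04],[0,0,0],[0,0,0]], fingers=[0,0,0,0,0])

```text
t: 11.4
eef_pos: [0.464, 0.1947, 0.096]
eef_rot: [[-0.992, -0.13, 0.001], [-0.13, 0.992, 0.0], [-0.001, 0.0, -1.0]]
ft_force: [2.3, 1.3, -3.0]
grip_width: 0.304
grip_force: 35.0
```

The downward force vanished, so the tip has entered the socket. Lowering gently.

step_arm(xyz=[[0,0,0.005],[0,0,0.005],[0,0,0],[0,0,0]], angular=[[0,0,0],[0,0,0],[0,0,0],[0,0,0]], fingers=[0,0,0,0])

```text
t: 11.73
eef_pos: [0.4639, 0.1947, 0.0934]
eef_rot: [[-0.992, -0.128, 0.0], [-0.128, 0.992, 0.0], [-0.001, 0.0, -1.0]]
ft_force: [4.2, 1.9, -5.3]
grip_width: 0.304
grip_force: 35.0
```

step_arm(xyz=[[-0.002,0,0],[0,0,0],[0,0,0]], angular=[[0,0,0],[0,0,0],[0,0,0]], fingers=[0,0,0])

```text
t: 11.98
eef_pos: [0.4641, 0.1947, 0.0934]
eef_rot: [[-0.992, -0.128, -0.0], [-0.128, 0.992, -0.0], [0.0, 0.0, -1.0]]
ft_force: [3.0, 1.4, -3.5]
grip_width: 0.305
grip_force: 35.0
```

step_arm(xyz=[[0,0,0.006],[0,0,0.005],[0,0,0],[0,0,0]], angular=[[0,0,0],[0,0,0],[0,0,0],[0,0,0]], fingers=[0,0,0,0])

```text
t: 12.32
eef_pos: [0.4641, 0.1947, 0.0906]
eef_rot: [[-0.992, -0.128, -0.0], [-0.128, 0.992, 0.0], [0.0, 0.0, -1.0]]
ft_force: [3.3, 2.3, -5.5]
grip_width: 0.299
grip_force: 35.0
```

```bash
python3 -c "
from h import *
s=observe();print(s['eef_pos'],s['ft_force'],s['moment'],s['q'][5])"
```

```text
[0.46414536 0.19469905 0.09057164] [ 3.29167924  2.32107385 -5.46631341] [ 6.45131509e-01 -9.12968034e-01  4.26930792e-04] -1.3482791030530759
```

step_arm(xyz=[[-0.002,0.002,0.005],[0,0,0.005],[0,0,0.004],[0,0,0],[0,0,0]], angular=[[0,0,0],[0,0,0],[0,0,0],[0,0,0],[0,0,0]], fingers=[0,0,0,0,0])

```text
t: 12.73
eef_pos: [0.4644, 0.1951, 0.087]
eef_rot: [[-0.992, -0.128, -0.001], [-0.128, 0.992, -0.0], [0.001, -0.0, -1.0]]
ft_force: [2.2, 0.2, -4.4]
grip_width: 0.306
grip_force: 35.0
```

step_arm(xyz=[[0,0,0.003],[0,0,0],[0,0,0]], angular=[[0,0,0],[0,0,0],[0,0,0]], fingers=[0,0,0])

```text
t: 12.98
eef_pos: [0.4645, 0.1952, 0.0864]
eef_rot: [[-0.992, -0.128, -0.0], [-0.128, 0.992, -0.0], [0.0, -0.0, -1.0]]
ft_force: [0.7, -1.1, -1.2]
grip_width: 0.306
grip_force: 35.0
```

Home contact is felt at the expected height (TCP 0.0864). Turning clockwise while watching the moment.

step_arm(xyz=[[0,0,0.001],[0,0,0],[0,0,0],[0,0,0],[0,0,0]], angular=[[0,0,0.05],[0,0,0.05],[0,0,0.05],[0,0,0.05],[0,0,0.05]], fingers=[0,0,0,0,0])

```text
t: 13.4
eef_pos: [0.4645, 0.1952, 0.0862]
eef_rot: [[-0.998, 0.07, -0.0], [0.07, 0.998, -0.0], [0.0, -0.0, -1.0]]
ft_force: [0.7, -1.9, -0.4]
grip_width: 0.306
grip_force: 35.0
```

```bash
cat > o.py <<'E'
from h import *
s=observe();R=s["eef_rot"];print(s["t"],s['eef_pos'].round(4),s['ft_force'].round(1),s['moment'].round(3),"tau6",s["tau"][5].round(3),"yaw",np.degrees(np.arctan2(R[1,0],R[0,0])).round(2)%360,"q6",s['q'][5].round(3))
E
python3 o.py
```

```text
13.4 [0.4645 0.1952 0.0862] [ 0.7 -1.9 -0.4] [-0.423 -0.317  0.101] tau6 -0.873 yaw 176.0 q6 -1.149
```

step_arm(xyz=[[0,0,0],[0,0,0],[0,0,0],[0,0,0],[0,0,0]], angular=[[0,0,0.06],[0,0,0.06],[0,0,0.06],[0,0,0.06],[0,0,0.06]], fingers=[0,0,0,0,0])

```text
t: 13.82
eef_pos: [0.4646, 0.1952, 0.0862]
eef_rot: [[-0.954, 0.301, -0.0], [0.301, 0.954, -0.0], [0.0, -0.0, -1.0]]
ft_force: [-0.3, -2.8, -1.8]
grip_width: 0.305
grip_force: 35.0
```

```bash
python3 o.py
```

```text
13.8167 [0.4646 0.1952 0.0862] [-0.3 -2.8 -1.8] [-0.442 -0.348  0.192] tau6 -0.974 yaw 162.5 q6 -0.913
```

step_arm(xyz=[[0,0,0],[0,0,0],[0,0,0],[0,0,0],[0,0,0]], angular=[[0,0,0.06],[0,0,0.06],[0,0,0.06],[0,0,0.06],[0,0,0.06]], fingers=[0,0,0,0,0])

```text
t: 14.23
eef_pos: [0.4646, 0.1952, 0.0863]
eef_rot: [[-0.857, 0.515, -0.0], [0.515, 0.857, -0.0], [-0.0, -0.0, -1.0]]
ft_force: [0.8, -1.8, -0.7]
grip_width: 0.306
grip_force: 35.0
```

```bash
python3 o.py
```

```text
14.2333 [0.4646 0.1952 0.0863] [ 0.8 -1.8 -0.7] [-0.366 -0.439  0.229] tau6 -0.974 yaw 149.0 q6 -0.678
```

step_arm(xyz=[[0,0,0],[0,0,0],[0,0,0],[0,0,0],[0,0,0]], angular=[[0,0,0.05],[0,0,0.05],[0,0,0.05],[0,0,0.05],[0,0,0.04]], fingers=[0,0,0,0,0])

```text
t: 14.65
eef_pos: [0.4646, 0.1952, 0.0863]
eef_rot: [[-0.746, 0.666, -0.0], [0.666, 0.746, -0.0], [-0.0, -0.0, -1.0]]
ft_force: [1.3, -1.7, -1.0]
grip_width: 0.304
grip_force: 35.0
```

```bash
python3 o.py
```

```text
14.65 [0.4646 0.1952 0.0863] [ 1.3 -1.7 -1. ] [-0.437 -0.388  0.203] tau6 -0.407 yaw 138.21 q6 -0.49
```

step_arm(xyz=[[0,0,0],[0,0,0],[0,0,0],[0,0,0],[0,0,0]], angular=[[0,0,0.02],[0,0,0.02],[0,0,0.02],[0,0,0.02],[0,0,0.02]], fingers=[0,0,0,0,0], squeeze=18)

```text
t: 15.07
eef_pos: [0.4646, 0.1952, 0.0862]
eef_rot: [[-0.691, 0.723, 0.0], [0.723, 0.691, -0.0], [-0.0, -0.0, -1.0]]
ft_force: [1.4, -1.1, -1.1]
grip_width: 0.306
grip_force: 18.0
```

```bash
python3 o.py
```

```text
15.0667 [0.4646 0.1952 0.0862] [ 1.4 -1.1 -1.1] [-0.417 -0.377  0.216] tau6 -0.204 yaw 133.74 q6 -0.412
```

step_arm(xyz=[[0,0,0],[0,0,0],[0,0,0],[0,0,0],[0,0,0]], angular=[[0,0,0.02],[0,0,0.02],[0,0,0.02],[0,0,0.01],[0,0,0]], fingers=[0,0,0,0,0])

```text
t: 15.48
eef_pos: [0.4646, 0.1952, 0.0862]
eef_rot: [[-0.651, 0.759, -0.0], [0.759, 0.651, -0.0], [-0.0, -0.0, -1.0]]
ft_force: [0.8, -1.7, -0.6]
grip_width: 0.304
grip_force: 18.0
```

```bash
python3 o.py
```

```text
15.4833 [0.4646 0.1952 0.0862] [ 0.8 -1.7 -0.6] [-0.487 -0.356  0.172] tau6 0.418 yaw 130.61 q6 -0.357
```

step_arm(xyz=[[0,0,0],[0,0,0],[0,0,0],[0,0,0],[0,0,0]], angular=[[0,0,0.02],[0,0,0.02],[0,0,0.02],[0,0,0.02],[0,0,0]], fingers=[0,0,0,0,0])

```text
t: 15.9
eef_pos: [0.4646, 0.1953, 0.0862]
eef_rot: [[-0.601, 0.799, -0.0], [0.799, 0.601, 0.0], [0.0, 0.0, -1.0]]
ft_force: [1.2, -2.7, -1.5]
grip_width: 0.308
grip_force: 18.0
```

```bash
python3 o.py
```

```text
15.9 [0.4646 0.1953 0.0862] [ 1.2 -2.7 -1.5] [-0.527 -0.311  0.194] tau6 0.525 yaw 126.97 q6 -0.294
```

step_arm(xyz=[[0,0,0],[0,0,0],[0,0,0],[0,0,0],[0,0,0]], angular=[[0,0,0.02],[0,0,0.02],[0,0,0.02],[0,0,0.02],[0,0,0]], fingers=[0,0,0,0,0])

```text
t: 16.32
eef_pos: [0.4646, 0.1952, 0.0862]
eef_rot: [[-0.55, 0.835, -0.0], [0.835, 0.55, -0.0], [0.0, -0.0, -1.0]]
ft_force: [1.1, -2.1, -1.1]
grip_width: 0.307
grip_force: 18.0
```

```bash
python3 o.py
```

```text
16.3167 [0.4646 0.1952 0.0862] [ 1.1 -2.1 -1.1] [-0.481 -0.439  0.188] tau6 0.524 yaw 123.36 q6 -0.231
```

step_arm(xyz=[[0,0,0],[0,0,0],[0,0,0],[0,0,0],[0,0,0]], angular=[[0,0,0.02],[0,0,0.02],[0,0,0.02],[0,0,0.02],[0,0,0]], fingers=[0,0,0,0,0])

```text
t: 16.73
eef_pos: [0.4646, 0.1953, 0.0862]
eef_rot: [[-0.496, 0.868, 0.0], [0.868, 0.496, 0.0], [0.0, 0.0, -1.0]]
ft_force: [0.9, -2.6, -0.2]
grip_width: 0.306
grip_force: 18.0
```

```bash
python3 o.py
```

```text
16.7333 [0.4646 0.1953 0.0862] [ 0.9 -2.6 -0.2] [-0.547 -0.409  0.117] tau6 0.524 yaw 119.76 q6 -0.168
```

step_arm(xyz=[[0,0,0],[0,0,0],[0,0,0],[0,0,0],[0,0,0]], angular=[[0,0,0.02],[0,0,0.02],[0,0,0.02],[0,0,0.02],[0,0,0]], fingers=[0,0,0,0,0])

```text
t: 17.15
eef_pos: [0.4646, 0.1953, 0.0862]
eef_rot: [[-0.441, 0.897, 0.0], [0.897, 0.441, -0.0], [-0.0, 0.0, -1.0]]
ft_force: [-0.3, -1.2, -2.0]
grip_width: 0.307
grip_force: 18.0
```

```bash
python3 o.py
```

```text
17.15 [0.4646 0.1953 0.0862] [-0.3 -1.2 -2. ] [-0.418 -0.414  0.367] tau6 0.743 yaw 116.18 q6 -0.105
```

step_arm(xyz=[[0,0,0]], angular=[[0,0,0]], fingers=[0])

```text
t: 17.23
eef_pos: [0.4646, 0.1953, 0.0862]
eef_rot: [[-0.442, 0.897, 0.0], [0.897, 0.442, 0.0], [-0.0, 0.0, -1.0]]
ft_force: [0.1, -3.0, -0.7]
grip_width: 0.308
grip_force: 18.0
```

```bash
python3 o.py
```

```text
17.2333 [0.4646 0.1953 0.0862] [ 0.1 -3.  -0.7] [-0.471 -0.443  0.376] tau6 0.478 yaw 116.26 q6 -0.107
```

step_arm(xyz=[[0,0,0],[0,0,0]], angular=[[0,0,0.008],[0,0,0]], fingers=[0,0])

```text
t: 17.4
eef_pos: [0.4646, 0.1953, 0.0862]
eef_rot: [[-0.436, 0.9, 0.0], [0.9, 0.436, 0.0], [-0.0, 0.0, -1.0]]
ft_force: [1.8, -1.5, -0.9]
grip_width: 0.308
grip_force: 18.0
```

```bash
python3 o.py
```

```text
17.4 [0.4646 0.1953 0.0862] [ 1.8 -1.5 -0.9] [-0.387 -0.38   0.381] tau6 0.506 yaw 115.87 q6 -0.1
```

The static moment of 0.38 N·m is above the 0.2 N·m friction, so the stop is reached. I'll unload the twist, release and withdraw straight up.

step_arm(xyz=[[0,0,0],[0,0,0],[0,0,0],[0,0,0],[0,0,0]], angular=[[0,0,-0.02],[0,0,-0.01],[0,0,0],[0,0,0],[0,0,0]], fingers=[0,0,0,0.35,0.5])

```text
t: 17.82
eef_pos: [0.4646, 0.1954, 0.0862]
eef_rot: [[-0.457, 0.889, -0.0], [0.889, 0.457, 0.0], [0.0, 0.0, -1.0]]
ft_force: [-0.3, 0.2, 0.4]
grip_width: 0.393
grip_force: 0.0
```

step_arm(xyz=[[0,0,0],[0,0,0],[0,0,0],[0,0,0],[0,0,0]], angular=[[0,0,0],[0,0,0],[0,0,0],[0,0,0],[0,0,0]], fingers=[0.8,0.8,0.8,0.8,0.8])

```text
t: 18.23
eef_pos: [0.4646, 0.1953, 0.0862]
eef_rot: [[-0.458, 0.889, -0.0], [0.889, 0.458, 0.0], [0.0, -0.0, -1.0]]
ft_force: [-0.7, 0.3, 0.4]
grip_width: 0.756
grip_force: 0.0
```

step_arm(xyz=[[0,0,0],[0,0,0],[0,0,0],[0,0,0]], angular=[[0,0,0],[0,0,0],[0,0,0],[0,0,0]], fingers=[0.8,0.8,0.8,0.8])

```text
t: 18.57
eef_pos: [0.4646, 0.1953, 0.0862]
eef_rot: [[-0.458, 0.889, 0.0], [0.889, 0.458, 0.0], [0.0, 0.0, -1.0]]
ft_force: [-0.6, 0.2, 0.2]
grip_width: 0.803
grip_force: 0.0
```

```bash
python3 o.py
```

```text
18.5667 [0.4646 0.1953 0.0862] [-0.6  0.2  0.2] [ 0.038 -0.143  0.002] tau6 0.0 yaw 117.24 q6 -0.124
```

step_arm(xyz=[[0,0,-0.04],[0,0,-0.1],[0,0,-0.13],[0,0,-0.14],[0,0,-0.14]], angular=[[0,0,0],[0,0,0],[0,0,0],[0,0,0],[0,0,0]], fingers=[0.8,0.8,0.8,0.8,0.8])

```text
t: 18.98
eef_pos: [0.4641, 0.1951, 0.2258]
eef_rot: [[-0.458, 0.889, -0.0], [0.889, 0.458, -0.0], [0.0, -0.0, -1.0]]
ft_force: [-0.0, -0.1, -0.1]
grip_width: 0.801
grip_force: 0.0
```

step_arm(xyz=[[0,0,-0.06],[0,0,0],[0,0,0],[0,0,0]], angular=[[0,0,0],[0,0,0],[0,0,0],[0,0,0]], fingers=[0.8,0.8,0.8,0.8])

```text
t: 19.32
eef_pos: [0.464, 0.195, 0.238]
eef_rot: [[-0.458, 0.889, -0.001], [0.889, 0.458, -0.0], [0.0, -0.001, -1.0]]
ft_force: [-0.0, -0.4, -0.1]
grip_width: 0.801
grip_force: 0.0
```

```bash
python3 - <<'E'
from h import *
im=get_image("scene");s=observe();print(s["t"],s["eef_pos"])
c=camera_model("scene")
def pr(p): q=c["K"]@c["rotation"].T@(np.array(p)-c["xyz"]);return q[:2]/q[2]
print([((pr([.464,.1945,z])-[185,190])*5).round(0) for z in(.117,.106,.095,.05)])
cv2.imwrite("pics/s9.png",cv2.resize(im[190:310,185:345],None,fx=5,fy=5,interpolation=cv2.INTER_CUBIC))
E
```

```text
19.3667 [0.463893   0.19495827 0.23758376]
[array([392., 249.]), array([393., 265.]), array([393., 282.]), array([396., 348.])]
```

View pics/s9.png

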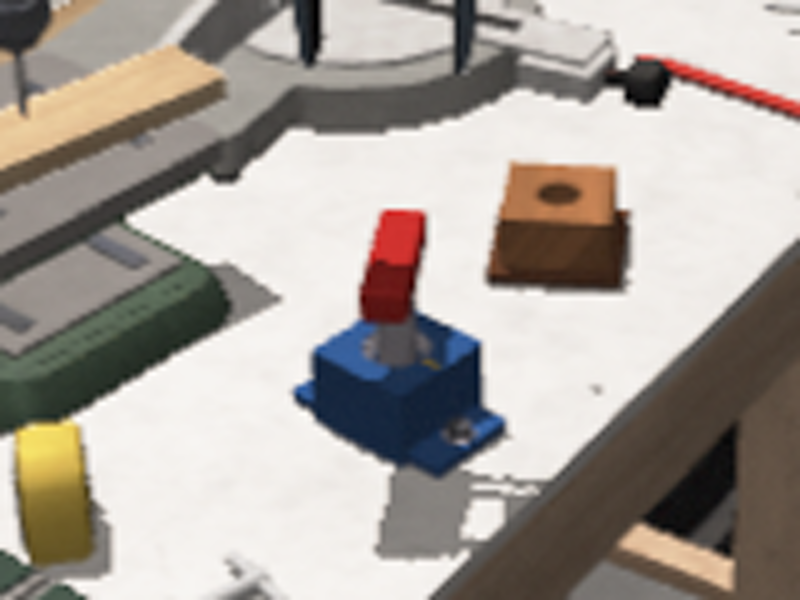

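The key stands upright in the block with its bar centre at about crop (393,262), matching the predicted home height, and the gripper is clear above. Handing in.

```bash
python3 -c "
from plant import close_job
print(close_job())"
```

```text
the job is handed in; nothing more can be done
None
```

I handed the job in at about 19 s: the hex key stands upright and fully seated in the block's socket, the fastener is turned clockwise to its stop, the gripper is clear, and no bystander was touched.

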